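# Snap the clip-lid tub shut

## Task

The lid has been laid on the pale plastic sample tub on the bench, but its four edge clips still stand up, so the ink inside would skin over. Go round the rim and press each clip down with a fingertip until it snaps shut and lies level. Only press: do not lift the tub or push it out of its place, and do not shift or knock over the jars, bottle and dish around it.

Things in the scene. Friction and masses are not known exactly. Their poses are not given: they have to be found in the camera images.
- tub: Loose pale plastic tub with a blue-grey lid already on, about 0.9 kg. Origin: centre of its underside, z up. Lid 111 mm along x, 147 mm along y; its ledge is 61 mm, its middle panel 63 mm above the origin. One clip hinged on the lid at the middle of each side: plate 27 mm from hinge to outer edge, with a 17 mm skirt that hooks under the tub's flange. Jars near it are at most 85 mm high.
- clip_front (a joint): Angle (rad) of the clip on the tub's -x side (near long side at yaw 0), 72 mm wide; hinge line along the side, 33 mm from the tub's centre, 62 mm high. 0 = shut, plate level; 0.50 = fully up, outer edge 13 mm higher; starts at 0.36 to 0.50. Pressed near its outer edge it resists up to about 8 N, passes the click at 0.16 and snaps to 0, a hard stop, and stays; let go sooner, it springs up.
- clip_front_press (a point): Point on top of the clip on the tub's -x side, mid-width, 20 mm out from its hinge (7 mm in from its outer edge), where a finger presses; moves with the clip: 64 mm above the bench when shut, 71 to 74 mm when up.
- clip_back (a joint): Angle (rad) of the clip on the tub's +x side (far long side at yaw 0), 72 mm wide; hinge line along the side, 33 mm from the tub's centre, 62 mm high. 0 = shut, plate level; 0.50 = fully up, outer edge 13 mm higher; starts at 0.36 to 0.50. Pressed near its outer edge it resists up to about 8 N, passes the click at 0.16 and snaps to 0, a hard stop, and stays; let go sooner, it springs up.
- clip_back_press (a point): Point on top of the clip on the tub's +x side, mid-width, 20 mm out from its hinge (7 mm in from its outer edge), where a finger presses; moves with the clip: 64 mm above the bench when shut, 71 to 74 mm when up.
- clip_left (a joint): Angle (rad) of the clip on the tub's +y side (left short side at yaw 0), 50 mm wide; hinge line along the side, 51 mm from the tub's centre, 62 mm high. 0 = shut, plate level; 0.50 = fully up, outer edge 13 mm higher; starts at 0.36 to 0.50. Pressed near its outer edge it resists up to about 8 N, passes the click at 0.16 and snaps to 0, a hard stop, and stays; let go sooner, it springs up.
- clip_left_press (a point): Point on top of the clip on the tub's +y side, mid-width, 20 mm out from its hinge (7 mm in from its outer edge), where a finger presses; moves with the clip: 64 mm above the bench when shut, 71 to 74 mm when up.
- clip_right (a joint): Angle (rad) of the clip on the tub's -y side (right short side at yaw 0), 50 mm wide; hinge line along the side, 51 mm from the tub's centre, 62 mm high. 0 = shut, plate level; 0.50 = fully up, outer edge 13 mm higher; starts at 0.36 to 0.50. Pressed near its outer edge it resists up to about 8 N, passes the click at 0.16 and snaps to 0, a hard stop, and stays; let go sooner, it springs up.
- clip_right_press (a point): Point on top of the clip on the tub's -y side, mid-width, 20 mm out from its hinge (7 mm in from its outer edge), where a finger presses; moves with the clip: 64 mm above the bench when shut, 71 to 74 mm when up.
- jar_05: Bystander: closed ink jar with a cream screw lid, 70x70x76 mm, loose, stands by the tub. Origin: centre of its underside, z up.
- jar_03: Bystander: closed ink jar with a cream screw lid, 63x63x72 mm, loose, stands by the tub. Origin: centre of its underside, z up.
- jar_15: Bystander: low closed ink jar with a cream screw lid, 63x63x50 mm, loose, stands by the tub. Origin: centre of its underside, z up.
- jar_01: Bystander: closed ink jar with a cream screw lid, 67x67x66 mm, loose, stands by the tub. Origin: centre of its underside, z up.
- amber_3: Bystander: small brown bottle with a white cap, 42x42x85 mm, loose, stands by the tub. Origin: centre of its underside, z up.
- dish: Bystander: small white mixing dish, 71x71x18 mm, loose, stands by the tub. Origin: centre of its underside, z up.

How it is judged:
By the outcome, as a careful person would: the job done as asked, in the order asked, and still so for the second after the job is handed in, with the robot touching nothing.
It also fails if it takes over 42 s, if anything falls off the work surface, if the arm or the gripper's body presses on something with over 40 N, if the wrist force passes 120 N, or if a joint passes its speed limit or range.

## Robot

A 6-joint arm with a two-finger parallel gripper is mounted at the origin on a cart in front of the work surface, level with it; the furniture and walls round the work are solid. World frame = base frame: x ahead of the robot, y to its left, z up, the work surface at z = 0. Lengths are in m, angles in rad, forces in N, time in s.
With the tool pointing down it reaches from about 0.3 to 0.875 m from the base axis. Payload 6.4 kg.
Tool frame: the origin (TCP) lies between the finger pads; the fingertips stand 25 mm ahead of it and the grasp point (between the pads) lies 6 mm ahead of it; z points along the fingers, y is the line along which they close (so a half turn about z gives the same grasp; the last joint's range is limited). The gripper opens to 85 mm and grips with 20 to 120 N. Pads are 22 mm wide; open, the fingers measure 114 mm over their backs; the gripper's body (76 mm by 85 mm) begins 54 mm behind the grasp point. The pads swing forward as they close: fully open they stand 13 mm farther back than shut.
Start: joints at [-1.502, 0.181, 1.607, -0, 1.354, -0.206], TCP at [0.156, -0.553, 0.256] pointing down, gripper open.
Joint ranges: [-2.99, 2.99], [-0.89, 2.07], [0.3, 2.58], [-1.14, 4.28], [0, 2.63], [-3.12, 3.12]. Speed limits (rad/s): [2.57, 2.57, 3.01, 3.14, 3.14, 3.14].

## Interface

Orientations are given as a unit quaternion [w, x, y, z].
In Python, from bench import ctrl gives the robot as it stands.
- The arm moves only by the tool servo_tool, never from a script. Its argument "series" is text: rows parted by semicolons, each of 7 numbers parted by spaces: the gripper command: -1 is fully open, 1 is shut, values between are in proportion, then the shift along the tool's x, y, z in m, then the turn, a rotation vector about the tool's x, y, z in degrees. A call has 1 to 12 rows; each row is the pose to reach, as a shift and turn from the pose commanded when the call began, along the tool's axes at that moment; what a row does not reach only later rows make up. A row lasts 1/12 s, in which the tool goes at most 41.7 mm and 7.16 degrees, less where a joint would pass 70% of its speed; a pose out of reach is approached as far as the arm can. A call with a gripper value outside its range is refused whole. The fingers move at their own pace and stop on an object; the grip force is fixed at half the most. Time passes only in rows, so rows that repeat a pose let the fingers close. It gives the time, the measured TCP pose, the force, the opening and the grip force at its end, in the units of the state.
- ctrl.get_obs(): the state, without advancing time (a new reading comes with each control period).
- ctrl.camera(name): name is "scene" or "top" or "wrist"; returns a dict with "img" (384x512x3 uint8, red, green, blue), "z_map" (384x512 float32, m along the optical axis (not along the pixel's ray), 0 where there is no reading), "fovy" (degrees; the focal length in pixels is half the picture's height over the tangent of half this angle, whatever the lens; pixels are square), "cx", "cy" (the principal point, pixels), "extrinsics" (4x4, takes a point from camera to world coordinates); the wrist camera has in their place "T_tool_cam" (4x4, takes a point from camera to tool coordinates, whose origin is the TCP and whose axes are the flange's). Camera axes: x right, y down, z forward; pixel columns grow to the right and rows downward; lengths in m; the calibration is good to about 2 mm. A picture is of the moment at which its call begins: read the wrist's pose just before it.
- ctrl.hand_in(): hands the job in; it is judged then, once.
The state is a dict: "time_s": time; "q": joint angles; "dq": joint speeds; "joint_efforts": joint torques, N m; "eef_pos": TCP position; "eef_rot": TCP orientation; "wrist_force": force on the tool from outside, world axes, zero at the start; "torque": the same for the moment, N m; "opening": opening from 0.0 (shut) to 1.0 (fully open); "grasp_force": force on a finger pad.
Only numpy, scipy, OpenCV 4.12 (cv2) and the standard library are available. Lean on these libraries where they do the work, as an engineer would, in place of code of your own. Each camera call takes 0.05 s, during which the arm holds its last target. There are 200 camera calls.

## Working session

There is one attempt and no reset: what is moved stays moved. The work goes in short steps, Python scripts to look and compute and a tool call to move; the robot and the scene stay as the last step left them, time stands still between calls to the robot, and variables do not carry over. Pictures are saved under pics/ and viewed, at most 10 in all, crops included, and the job is handed in when it is done.

Besides the shell and the picture viewer there is one more tool, called after "Call:" by a JSON object that holds its "method" and its "body". servo_tool: Moves the arm, as the interface text tells. Its arguments: {"type":"object","properties":{"series":{"type":"string"}},"required":["series"]}

```bash
mkdir -p pics; cat > h.py <<'E'
import numpy as np,cv2
from bench import ctrl
from scipy.spatial.transform import Rotation as R
def pts(c,T=None):
    h,w=c["z_map"].shape;f=h/2/np.tan(np.radians(c["fovy"])/2)
    v,u=np.mgrid[:h,:w];z=c["z_map"]
    P=np.stack([(u-c["cx"])/f*z,(v-c["cy"])/f*z,z],-1)
    T=c["extrinsics"] if T is None else T
    return P@T[:3,:3].T+T[:3,3]
E
python3 - <<'E'
from h import *
o=ctrl.get_obs();print(o)
ims=[]
for n in("top","scene"):
    c=ctrl.camera(n);np.savez(n,P=pts(c),img=c["img"],z=c["z_map"]);cv2.imwrite(f"pics/{n}.png",c["img"][...,::-1]);print(n,c["extrinsics"].round(3).tolist(),c["fovy"])
E
```

```text
{'time_s': 0.0, 'q': array([-1.50230226e+00,  1.81556626e-01,  1.60798736e+00, -1.48706797e-05,
        1.35380647e+00, -2.06307612e-01]), 'dq': array([ 7.51365347e-04,  1.32978582e-03,  1.07872035e-03,  1.23608118e-04,
        5.97527145e-05, -1.00537016e-03]), 'joint_efforts': array([ 2.99312174e-03, -4.44864571e+01, -3.51342845e+01, -3.96425446e-05,
        8.89864663e-03,  1.42687756e-05]), 'eef_pos': array([ 0.15600298, -0.55291001,  0.25538533]), 'eef_rot': array([-8.77317721e-04,  9.90574743e-01,  1.36970454e-01,  5.32721563e-05]), 'wrist_force': array([ 0.53583657, -0.18045687, -0.95516183]), 'torque': array([ 0.05680948, -0.01160191, -0.05279227]), 'grasp_force': 0.0, 'opening': 1.0000833410924632}
top [[0.029, -0.99, 0.141, 0.374], [-1.0, -0.028, 0.014, 0.124], [-0.01, -0.141, -0.99, 0.938], [0.0, 0.0, 0.0, 1.0]] 57.2423469046808
scene [[-0.86, -0.321, 0.396, 0.092], [-0.51, 0.56, -0.653, 0.816], [-0.012, -0.764, -0.645, 0.768], [0.0, 0.0, 0.0, 1.0]] 52.2357049538882
```

View pics/top.png

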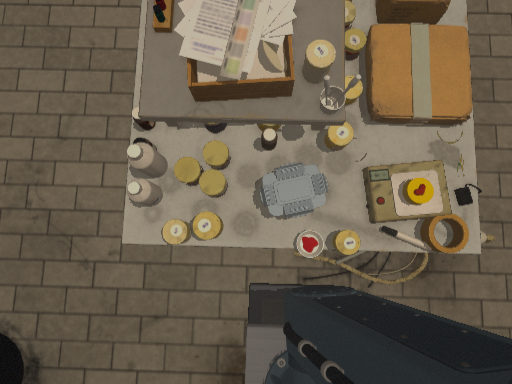

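View pics/scene.png

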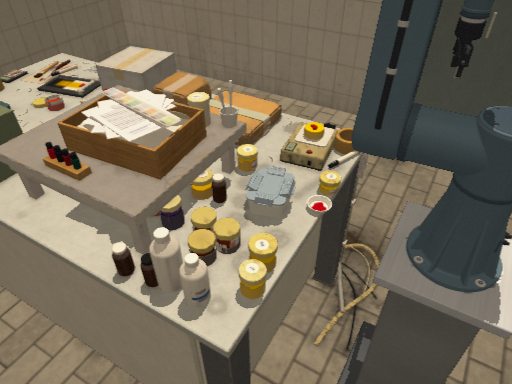

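The top view shows the tub at about (294,189), long axis roughly sideways. The dish is at (310,243), with jars at (347,242) and (340,134), the brown bottle at (269,138), and a raised shelf beyond row 120. In the scene view the tub is at (268,188).

```bash
python3 - <<'E'
from h import *
d=np.load("top.npz");P=d["P"];img=d["img"]
hsv=cv2.cvtColor(img,cv2.COLOR_RGB2HSV)
print("lid hsv",hsv[189,294],P[189,294].round(4),"shelf",P[100,200].round(3),P[115,300].round(3),P[60,240].round(3),"bench",P[225,260].round(4))
win=np.zeros(P.shape[:2],bool);win[150:230,245:345]=1
m=win&(P[...,2]>.05)&(P[...,2]<.09)&(d["z"]>0)
n,l,s,c=cv2.connectedComponentsWithStats(m.astype(np.uint8));m=l==1+s[1:,4].argmax()
q=P[m][:,:2].astype(np.float32);r=cv2.minAreaRect(q*1000);print("top rect mm",r,m.sum(),"median z",np.median(P[m][:,2]))
d2=np.load("scene.npz");P2=d2["P"]
m2=(d2["z"]>0)&(P2[...,2]>.052)&(P2[...,2]<.09)&(np.linalg.norm(P2[...,:2]-q.mean(0),axis=-1)<.1)
n,l,s,c=cv2.connectedComponentsWithStats(m2.astype(np.uint8));m2=l==1+s[1:,4].argmax()
r2=cv2.minAreaRect((P2[m2][:,:2]*1000).astype(np.float32));print("scene rect",r2,m2.sum(),np.median(P2[m2][:,2]))
for n,u,v in(("dish",310,243),("jarA",347,242),("jarB",340,134),("amber",269,133),("j",213,183),("j",207,226),("wide",420,190),("box",380,190)):print(n,P[v,u].round(3))
c=img[140:240,235:355];cv2.imwrite("pics/crop.png",cv2.resize(c[...,::-1],None,fx=6,fy=6,interpolation=2))
E
```

```text
lid hsv [ 36   9 140] [0.4987 0.0471 0.0647] shelf [0.679 0.273 0.18 ] [0.653 0.045 0.172] [0.724 0.177 0.282] bench [ 0.4091  0.1301 -0.003 ]
top rect mm ((497.8880920410156, 47.95783233642578), (136.00355529785156, 172.07716369628906), 13.70734977722168) 2924 median z 0.0631916515954552
scene rect ((495.81634521484375, 55.991737365722656), (135.17059326171875, 165.232177734375), 13.591419219970703) 1556 0.0643072667920358
dish [ 0.366 -0.002  0.004]
jarA [ 0.371 -0.088  0.049]
jarB [ 0.643 -0.068  0.067]
amber [0.637 0.114 0.082]
j [0.508 0.25  0.069]
j [0.4   0.259 0.074]
wide [ 0.5   -0.251  0.099]
box [ 0.504 -0.171  0.056]
```

View pics/crop.png

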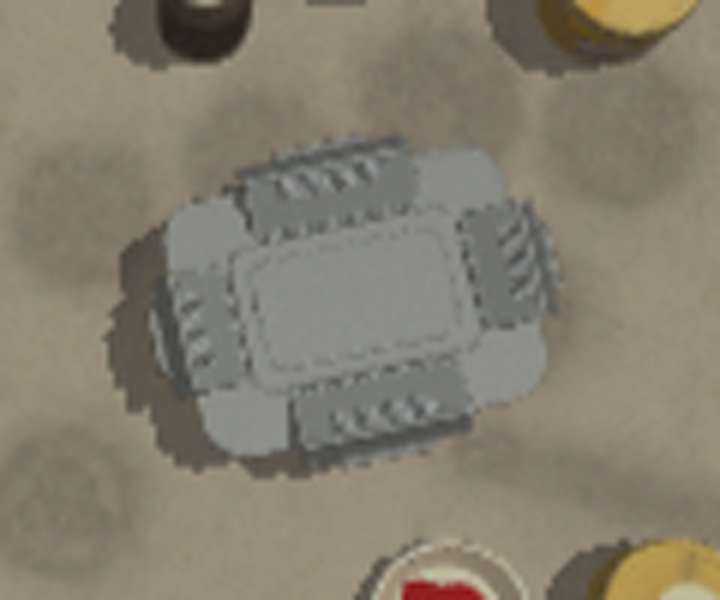

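The crop shows the lid centre at about crop px (358,295), the four clips standing up at (330,185), (385,410), (205,330) and (510,265), and a tub yaw of about +13°. I'll move above the tub for a near look, with the fingers shut.

Call:
{"method": "servo_tool", "body": {"series": "1 0.431 -0.484 -0.05 0 0 2;1 0.431 -0.484 -0.05 0 0 2;1 0.431 -0.484 -0.05 0 0 2;1 0.431 -0.484 -0.05 0 0 2;1 0.431 -0.484 -0.05 0 0 2;1 0.431 -0.484 -0.05 0 0 2;1 0.431 -0.484 -0.05 0 0 2;1 0.431 -0.484 -0.05 0 0 2;1 0.431 -0.484 -0.05 0 0 2;1 0.431 -0.484 -0.05 0 0 2;1 0.431 -0.484 -0.05 0 0 2;1 0.431 -0.484 -0.05 0 0 2"}}

```text
time_s: 1.1
eef_pos: [0.3743, -0.1031, 0.2949]
eef_rot: [0.0, 0.993, 0.119, 0.0]
wrist_force: [1.4, -1.1, 0.4]
opening: 0.002
grasp_force: 0.0
```

Call:
{"method": "servo_tool", "body": {"series": "1 0.095 -0.113 0 0 0 0;1 0.095 -0.113 0 0 0 0;1 0.095 -0.113 0 0 0 0;1 0.095 -0.113 0 0 0 0;1 0.095 -0.113 0 0 0 0;1 0.095 -0.113 0 0 0 0"}}

```text
time_s: 1.6
eef_pos: [0.4393, 0.0283, 0.2942]
eef_rot: [-0.0, 0.993, 0.121, -0.001]
wrist_force: [0.4, 0.2, -0.0]
opening: -0.003
grasp_force: 0.0
```

```bash
cat >> h.py <<'E'
def look(name):
    o=ctrl.get_obs();c=ctrl.camera("wrist");T=np.eye(4);w=o["eef_rot"];T[:3,:3]=R.from_quat([w[1],w[2],w[3],w[0]]).as_matrix();T[:3,3]=o["eef_pos"]
    P=pts(c,T@c["T_tool_cam"]);cv2.imwrite(f"pics/{name}.png",c["img"][...,::-1]);np.savez(name,P=P,img=c["img"],z=c["z_map"])
    return o,c,P
E
python3 - <<'E'
from h import *
o,c,P=look("w1");print(o["eef_pos"],o["eef_rot"],c["T_tool_cam"].round(3).tolist(),c["fovy"])
m=(c["z_map"]>0)&(P[...,2]>.05)&(P[...,2]<.09)&(np.linalg.norm(P[...,:2]-[.497,.05],axis=-1)<.105)
n,l,s,_=cv2.connectedComponentsWithStats(m.astype(np.uint8));k=1+s[1:,4].argmax();m=l==k;print(s[k],cv2.minAreaRect((P[m][:,:2]*1000).astype(np.float32)),np.median(P[m][:,2]))
E
```

```text
[0.43934359 0.0283021  0.29424105] [-7.15402777e-05  9.92609841e-01  1.21347550e-01 -6.85361643e-04] [[0.0, -0.944, -0.329, 0.085], [1.0, 0.0, -0.0, 0.0], [0.0, -0.329, 0.944, -0.118], [0.0, 0.0, 0.0, 1.0]] 64.00041683455476
[  177    42   159   128 15859] ((496.2618103027344, 48.739356994628906), (135.6902313232422, 172.3168487548828), 13.782434463500977) 0.06334446726371307
```

View pics/w1.png

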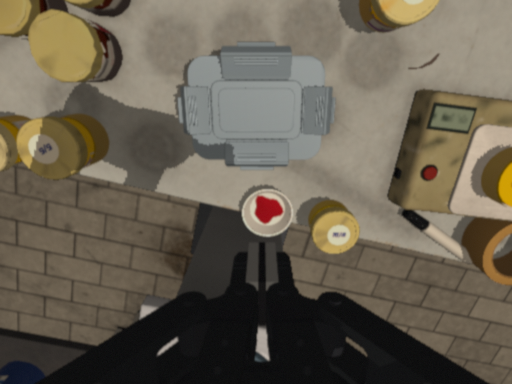

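The wrist view is aligned with the tub, centre near (256,108). The clips are at (255,62), (257,152), (198,108) and (317,108), all up, and the way to the front clip is clear. Going down over the front clip first.

Call:
{"method": "servo_tool", "body": {"series": "1 0.007 -0.006 0.04 0 0 0;1 0.007 -0.006 0.08 0 0 0;1 0.007 -0.006 0.12 0 0 0;1 0.007 -0.006 0.16 0 0 0;1 0.007 -0.006 0.184 0 0 0;1 0.007 -0.006 0.184 0 0 0;1 0.007 -0.006 0.188 0 0 0;1 0.007 -0.006 0.191 0 0 0;1 0.007 -0.006 0.194 0 0 0;1 0.007 -0.006 0.197 0 0 0;1 0.007 -0.006 0.197 0 0 0"}}

```text
time_s: 2.57
eef_pos: [0.4456, 0.0345, 0.0985]
eef_rot: [0.0, 0.993, 0.12, 0.001]
wrist_force: [-0.4, -0.3, 0.2]
opening: 0.002
grasp_force: 0.1
```

Call:
{"method": "servo_tool", "body": {"series": "1 0 0 0.002 0 0 0;1 0 0 0.004 0 0 0;1 0 0 0.005 0 0 0;1 0 0 0.005 0 0 0"}}

```text
time_s: 2.9
eef_pos: [0.4451, 0.0347, 0.093]
eef_rot: [0.0, 0.993, 0.12, 0.0]
wrist_force: [-0.6, -0.3, 0.1]
opening: 0.001
grasp_force: 0.0
```

Call:
{"method": "servo_tool", "body": {"series": "1 0 0 0.002 0 0 0;1 0 0 0.003 0 0 0;1 0 0 0.003 0 0 0"}}

```text
time_s: 3.15
eef_pos: [0.4449, 0.0348, 0.0896]
eef_rot: [-0.0, 0.993, 0.12, -0.0]
wrist_force: [-0.4, 0.3, -0.4]
opening: 0.003
grasp_force: 0.0
```

```bash
python3 - <<'E'
from h import *
o,c,P=look("w2");s=ctrl.camera("scene")
a=cv2.resize(s["img"][140:240,200:340],(560,400),interpolation=2);b=cv2.resize(c["img"],(533,400))
cv2.imwrite("pics/v2.png",cv2.resize(np.hstack([a,b])[...,::-1],(800,293)))
E
```

```text
(no output)
```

View pics/v2.png

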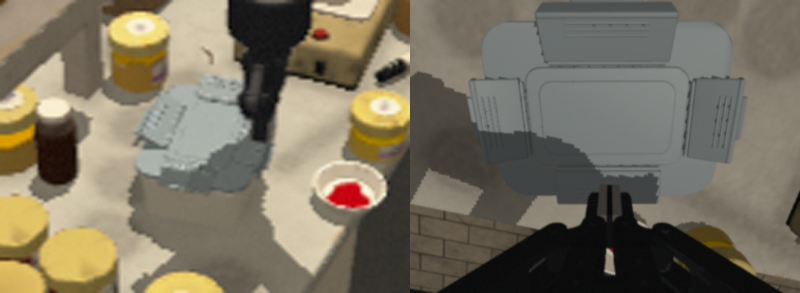

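The tip, at (610,185) in the right panel, is over the front clip. I'll check from depth whether that clip has already shut.

```bash
cat >> h.py <<'E'
def prof(P,C=(.497,.0485),yaw=np.radians(13.8)):
    d=P[...,:2]-np.array(C);c,s=np.cos(yaw),np.sin(yaw)
    x=d[...,0]*c+d[...,1]*s;y=-d[...,0]*s+d[...,1]*c;z=P[...,2]
    for n,o,w,wl in(("front",-x,y,(15,33)),("back",x,y,(15,33)),("left",y,x,(15,23)),("right",-y,x,(15,23))):
        r=[]
        for e in range(30,84,3):
            k=(abs(o*1000-e)<1.5)&(abs(abs(w)*1000-19)<8 if wl[1]>25 else abs(w)*1000<20)&(z>.03)&(z<.1)
            r.append(f"{e}:{np.median(z[k])*1000:.0f}" if k.sum()>3 else f"{e}:-")
        print(n,*r)
E
python3 - <<'E'
from h import *
for n in("w1","w2"):
    P=np.load(n+".npz")["P"];prof(P)
d=np.load("w2.npz");P=d["P"];img=d["img"]
# finger pixels near tip, full-res
for v in range(236,262,4): print(v,[P[v,u].round(3).tolist() for u in(254,258,264)])
E
```

```text
front 30:62 33:64 36:66 39:67 42:68 45:69 48:71 51:72 54:73 57:74 60:71 63:63 66:60 69:59 72:- 75:- 78:- 81:-
back 30:62 33:64 36:66 39:67 42:69 45:70 48:72 51:74 54:75 57:75 60:70 63:63 66:63 69:- 72:- 75:- 78:- 81:-
left 30:63 33:63 36:63 39:63 42:63 45:63 48:62 51:63 54:66 57:67 60:69 63:70 66:72 69:73 72:75 75:75 78:70 81:64
right 30:63 33:63 36:63 39:63 42:62 45:62 48:62 51:64 54:66 57:67 60:69 63:70 66:72 69:73 72:75 75:75 78:69 81:63
front 30:62 33:63 36:64 39:64 42:64 45:64 48:65 51:64 54:64 57:64 60:64 63:- 66:- 69:- 72:- 75:- 78:- 81:-
back 30:62 33:64 36:66 39:68 42:69 45:71 48:72 51:74 54:75 57:75 60:69 63:63 66:61 69:- 72:- 75:- 78:- 81:-
left 30:63 33:63 36:63 39:63 42:63 45:63 48:62 51:64 54:66 57:67 60:69 63:70 66:72 69:73 72:75 75:75 78:- 81:-
right 30:63 33:63 36:63 39:63 42:63 45:63 48:62 51:64 54:66 57:67 60:69 63:70 66:72 69:73 72:75 75:75 78:- 81:62
236 [[0.456, 0.041, 0.064], [0.457, 0.039, 0.066], [0.456, 0.036, 0.064]]
240 [[0.453, 0.041, 0.064], [0.454, 0.039, 0.065], [0.455, 0.036, 0.065]]
244 [[0.455, 0.041, 0.071], [0.455, 0.039, 0.071], [0.456, 0.036, 0.072]]
248 [[0.455, 0.041, 0.075], [0.455, 0.039, 0.075], [0.456, 0.036, 0.075]]
252 [[0.454, 0.04, 0.079], [0.455, 0.039, 0.079], [0.456, 0.036, 0.079]]
256 [[0.455, 0.04, 0.083], [0.455, 0.039, 0.083], [0.456, 0.036, 0.084]]
260 [[0.455, 0.04, 0.086], [0.455, 0.039, 0.086], [0.456, 0.036, 0.087]]
```

The front clip now reads a level 64 mm, so it is shut. The other three still rise to 75 mm. Next is the back clip.

Call:
{"method": "servo_tool", "body": {"series": "1 0 0 -0.03 0 0 0;1 0.036 0 -0.03 0 0 0;1 0.072 0 -0.03 0 0 0;1 0.108 0 -0.03 0 0 0;1 0.108 0 -0.03 0 0 0;1 0.108 0 -0.014 0 0 0;1 0.108 0 -0.011 0 0 0;1 0.108 0 -0.008 0 0 0;1 0.108 0 -0.005 0 0 0;1 0.108 0 -0.002 0 0 0;1 0.108 0 0 0 0 0;1 0.108 0 0 0 0 0"}}

```text
time_s: 4.25
eef_pos: [0.5491, 0.0602, 0.0895]
eef_rot: [-0.0, 0.993, 0.12, -0.0]
wrist_force: [0.3, -0.9, -0.7]
opening: 0.0
grasp_force: 0.0
```

Call:
{"method": "servo_tool", "body": {"series": "1 0 0 -0.03 0 0 0;1 -0.027 -0.036 -0.03 0 0 0;1 -0.054 -0.072 -0.03 0 0 0;1 -0.054 -0.072 -0.03 0 0 0;1 -0.054 -0.072 -0.03 0 0 0;1 -0.054 -0.072 -0.014 0 0 0;1 -0.054 -0.072 -0.011 0 0 0;1 -0.054 -0.072 -0.008 0 0 0;1 -0.054 -0.072 -0.005 0 0 0;1 -0.054 -0.072 -0.002 0 0 0;1 -0.054 -0.072 0 0 0 0;1 -0.054 -0.072 0 0 0 0"}}

```text
time_s: 5.25
eef_pos: [0.4806, 0.117, 0.0895]
eef_rot: [0.0, 0.993, 0.119, -0.0]
wrist_force: [0.1, 0.3, -0.4]
opening: -0.002
grasp_force: 0.0
```

Call:
{"method": "servo_tool", "body": {"series": "1 0 0 -0.03 0 0 0;1 0 0.04 -0.03 0 0 0;1 0 0.08 -0.03 0 0 0;1 0 0.12 -0.03 0 0 0;1 0 0.144 -0.03 0 0 0;1 0 0.144 -0.03 0 0 0;1 0 0.144 -0.013 0 0 0;1 0 0.144 -0.009 0 0 0;1 0 0.144 -0.005 0 0 0;1 0 0.144 -0.002 0 0 0;1 0 0.144 0 0 0 0;1 0 0.144 0 0 0 0"}}

```text
time_s: 6.25
eef_pos: [0.5141, -0.0217, 0.0895]
eef_rot: [-0.0, 0.993, 0.12, -0.0]
wrist_force: [-0.3, -0.0, 0.0]
opening: 0.001
grasp_force: 0.0
```

Call:
{"method": "servo_tool", "body": {"series": "1 0 0 -0.04 0 0 0;1 0 0 -0.08 0 0 0;1 -0.03 -0.03 -0.11 0 0 0;1 -0.06 -0.06 -0.14 0 0 0;1 -0.08 -0.072 -0.17 0 0 0;1 -0.08 -0.072 -0.19 0 0 0;1 -0.08 -0.072 -0.19 0 0 0"}}

```text
time_s: 6.83
eef_pos: [0.4202, 0.0297, 0.2859]
eef_rot: [0.001, 0.993, 0.121, 0.005]
wrist_force: [1.2, -0.2, 0.6]
opening: -0.001
grasp_force: 0.0
```

```bash
python3 - <<'E'
from h import *
o,c,P=look("w3");prof(P);t=ctrl.camera("top")
p=np.load("top.npz")
d=np.abs(t["img"].astype(int)-p["img"]).sum(-1)
cv2.imwrite("pics/v3.png",np.hstack([cv2.resize(c["img"],(400,300)),cv2.resize(t["img"][120:270,180:380],(400,300))])[...,::-1])
m=(c["z_map"]>0)&(P[...,2]>.055)&(P[...,2]<.09)&(np.linalg.norm(P[...,:2]-[.497,.05],axis=-1)<.105)
n,l,s,_=cv2.connectedComponentsWithStats(m.astype(np.uint8));k=1+s[1:,4].argmax();print(cv2.minAreaRect((P[l==k][:,:2]*1000).astype(np.float32)))
E
```

```text
front 30:62 33:63 36:64 39:64 42:64 45:64 48:64 51:64 54:64 57:64 60:64 63:- 66:- 69:- 72:- 75:- 78:- 81:-
back 30:62 33:63 36:64 39:64 42:64 45:64 48:64 51:64 54:64 57:64 60:64 63:47 66:- 69:- 72:- 75:- 78:- 81:-
left 30:63 33:63 36:63 39:63 42:62 45:62 48:62 51:63 54:64 57:64 60:64 63:64 66:64 69:64 72:64 75:64 78:64 81:-
right 30:63 33:63 36:63 39:63 42:62 45:62 48:62 51:63 54:64 57:64 60:64 63:64 66:64 69:64 72:64 75:64 78:64 81:-
((496.8456726074219, 48.72461700439453), (120.51802825927734, 156.87132263183594), 13.924267768859863)
```

View pics/v3.png

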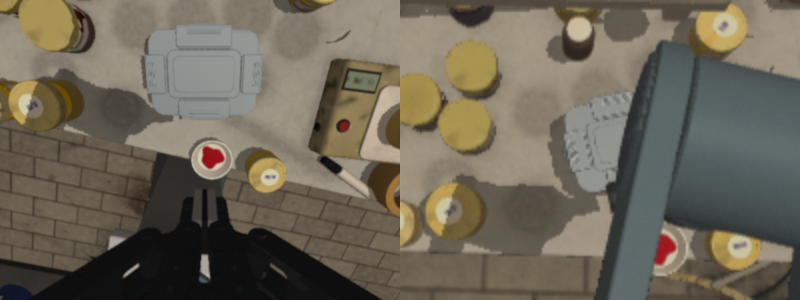

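All four clips read a level 64 mm with the arm lifted clear. The tub is still at (0.497, 0.049) with yaw 13.9°. In the left panel the lid at (204,72) has all clips flat, and the dish and jars stand where they were.

```bash
python3 -c "
from bench import ctrl
print(ctrl.hand_in())"
```

```text
the job is handed in; nothing more can be done
None
```

All four clips are snapped shut and lie level, the tub and the items in view around it are where they were, and the job is handed in at about 7 s of the 42 s allowed.

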